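Move the condiments into the steel rack in reverse order

TASK

The wooden tray has to be cleared for washing and the steel rack will be turned round on the shelf, so move the four condiments from the wooden tray to the steel rack in reverse order: the one that stood nearest the tray's wooden knob goes into the compartment furthest from the rack's loop handle, and so on, until the one furthest from the knob stands in the compartment next to the loop. Set each one gently upright on the floor of its compartment, and do not drop any or tip any over.

Things in the scene. Friction and masses are not known exactly. Their poses are not given: they have to be found in the camera images.
- mill: Pepper mill of dark turned wood, 120 mm tall, 46 mm wide foot, narrow waist; its round head is a plain cylinder 36 mm across from 85 to 110 mm above its underside (grip there), with a small brass stud on top. About 0.18 kg. Origin at the centre of its underside, z up along its axis; round, so its yaw does not matter.
- shaker: Salt shaker, clear glass body with white filling and a domed steel cap, 96 mm tall; body 42 mm across, cap 44 mm across with straight sides from 64 to 88 mm above its underside (grip there). About 0.15 kg. Origin at the centre of its underside, z up along its axis; round, so its yaw does not matter.
- cruet: Cruet of green glass, 120 mm tall; body 48 mm across, tapering from 62 mm up to a straight neck 26 mm across from 84 to 108 mm above its underside (grip there), cork stopper 22 mm across on top. About 0.24 kg. Origin at the centre of its underside, z up along its axis; round, so its yaw does not matter.
- jar: Squat white ceramic jar with a flat pale wooden lid, the lid firmly fixed: a straight cylinder 50 mm across and 84 mm tall. About 0.22 kg. Origin at the centre of its underside, z up along its axis; round, so its yaw does not matter.
- pad_mill: Flat square cork pad, 64 x 64 x 4 mm, fixed on the wooden tray, under the pepper mill at the start. The four pads look alike and differ only by position; it stays where it is, so it marks where the pepper mill began. Origin at the centre of its underside, 10 mm above the counter.
- pad_shaker: Flat square cork pad, 64 x 64 x 4 mm, fixed on the wooden tray, under the salt shaker at the start. The four pads look alike and differ only by position; it stays where it is, so it marks where the salt shaker began. Origin at the centre of its underside, 10 mm above the counter.
- pad_cruet: Flat square cork pad, 64 x 64 x 4 mm, fixed on the wooden tray, under the cruet at the start. The four pads look alike and differ only by position; it stays where it is, so it marks where the cruet began. Origin at the centre of its underside, 10 mm above the counter.
- pad_jar: Flat square cork pad, 64 x 64 x 4 mm, fixed on the wooden tray, under the jar at the start. The four pads look alike and differ only by position; it stays where it is, so it marks where the jar began. Origin at the centre of its underside, 10 mm above the counter.
- tray: Wooden tray, 304 x 86 mm, fixed, rim 18 mm high, with a dark wooden knob 44 mm high beyond one short end. Four cork pads in a row on it, centres at x = -111, -37, 37, 111 mm in its frame; a condiment starts on the middle (within 4 mm) of each, underside 14 mm above the counter. Origin at the centre of its underside on the counter, x along the row towards the knob (at x = 170 mm), z up.
- rack: Steel rack, 300 x 78 mm, fixed, left or right of the tray, with a loop handle 43 mm high beyond one short end. Four empty square compartments in a row, 70 x 70 mm inside, centres at x = -111, -37, 37, 111 mm, y = 0 in its frame; floor 6 mm and walls 18 mm above the counter. Origin at the centre of its underside on the counter, x along the row towards the loop (at x = 172 mm), z up.
There are look-alikes about, which are no part of the job. Several things have the shape of the shaker; the one meant has the colours described above.

How it is judged:
By the outcome, as a careful person would: the job done as asked, in the order asked, and still so for the second after the job is handed in, with the robot touching nothing.
It also fails if it takes over 134 s, if anything falls off the work surface, if the arm or the gripper's body presses on something with over 40 N, if the wrist force passes 120 N, or if a joint passes its speed limit or range.

ROBOT

A 6-joint arm with a two-finger parallel gripper is mounted at the origin on the work surface. World frame = base frame: x ahead of the robot, y to its left, z up, the work surface at z = 0. Lengths are in m, angles in degrees, forces in N, time in s.
With the tool pointing down it reaches from about 0.4 to 0.825 m from the base axis. Payload 7 kg.
Tool frame: the origin (TCP) lies on the centre line of the jaws, within the pads' length; the fingertips stand 19 mm ahead of it and the grasp point (between the pads) is the TCP (r.tip_extent is the distance from the TCP to the fingertips, in m); z points along the fingers, y is the line along which they close (so a half turn about z gives the same grasp; the last joint's range is limited). The gripper opens to 88 mm and grips with 3 to 60 N. Pads are 19 mm wide; open, the fingers measure 130 mm over their backs; the gripper's body (78 mm by 193 mm) begins 47 mm behind the grasp point.
Start: joints at [-50.873, 20.546, 0.682, 0, -70.136, -16.507], TCP at [0.26, -0.623, 0.246] pointing down, gripper open.
Joint ranges: [-176.03, 176.03], [-82.01, 121.73], [-58.28, 71.71], [-173.87, 95.51], [-174.79, -0.11], [-173.66, 173.66]. Speed limits (degrees/s): [136.94, 136.94, 172.46, 180, 180, 180].

INTERFACE

Orientations are given as [roll, pitch, yaw] about the fixed x, y, z axes, in that order (R = Rz(yaw) Ry(pitch) Rx(roll)).
In Python, from plant import r gives the robot as it stands. The module is installed in compiled form; this text tells all that it offers.
- The arm moves only by the tool jog_arm, never from a script. Its argument "deltas" is a list that holds one entry, the list of rows, each a list of 5 numbers: the opening, from -1 (shut) to 1 (fully open), then the shift along the world's x, y, z in cm, then the turn about the world's z in rad. In form: [[[claw, dx, dy, dz, turn], ...]]. A call has 1 to 8 rows; each row shifts and turns the commanded pose from where the row before left it; what a row does not reach is not made up. A row lasts 1/8 s, in which the tool goes at most 62.5 mm and 10.7 degrees, less where a joint would pass 70% of its speed; a pose out of reach is approached as far as the arm can. A call with a gripper value outside its range is refused whole. The fingers move at their own pace and stop on an object; "force" is the grip in N (left out, the last holds). Time passes only in rows, so rows that do not move let the fingers close. It gives the time, the measured TCP pose, the force, the opening and the grip force at its end, in the units of the state.
- r.get_state(): the state, without advancing time (a new reading comes with each control period).
- r.capture(name): name is "scene" or "top"; returns the picture (480x640x3 uint8, blue, green, red); there is no depth.
- r.camera_info(name): a dict with "fx", "fy", "cx", "cy" (pixels), "view" (4x4, takes a point from world to camera coordinates). Camera axes: x right, y up, looking along -z (the intrinsics and any distortion apply to the point x, -y, -z); pixel columns grow to the right and rows downward; lengths in m; the calibration is good to about 2 mm. A picture is of the moment at which its call begins. camera_info takes no time and is no camera call.
- r.close_job(): hands the job in; it is judged then, once.
The state is a dict: "time_s": time; "joints": joint angles; "qd": joint speeds; "joint_torque": joint torques, N m; "tcp_pos": TCP position; "eef_rot": TCP orientation; "contact_force": force on the tool from outside, world axes, zero at the start; "moment": the same for the moment, N m; "gripper_width": finger opening in m; "gripper_force": force on a finger pad.
Only numpy, scipy, OpenCV 4.12 (cv2) and the standard library are available. Lean on these libraries where they do the work, as an engineer would, in place of code of your own. Each camera call takes 0.05 s, during which the arm holds its last target. There are 200 camera calls.

## Working session

There is one attempt and no reset: what is moved stays moved. The work goes in short steps, Python scripts to look and compute and a tool call to move; the robot and the scene stay as the last step left them, time stands still between calls to the robot, and variables do not carry over. Pictures are saved under pics/ and viewed, at most 14 in all, crops included, and the job is handed in when it is done.

Besides the shell and the picture viewer there is one more tool, called after ">>>" by a JSON object that holds its "op" and its "data". jog_arm: Moves the arm, as the interface text tells. Its arguments: {"type":"object","properties":{"deltas":{"type":"array"},"force":{"type":"number"}},"required":["deltas"]}

```bash
mkdir -p pics
python3 - <<'E'
from plant import r
import cv2
for n in("scene","top"):
    cv2.imwrite(f"pics/{n}0.png",r.capture(n)); i=r.camera_info(n); print(n,i)
s=r.get_state(); print(s['tcp_pos'],s['eef_rot'],s['gripper_width'],s['time_s'])
E
```

```text
scene {'fx': 615.352137249632, 'fy': 615.352137249632, 'cx': 315.7082852934064, 'cy': 250.03269886196418, 'view': array([[-0.88737465,  0.46073666, -0.01696957,  0.57715721],
       [-0.35824701, -0.66587728,  0.65442076,  0.15164743],
       [ 0.29021598,  0.58679569,  0.75594014, -1.09785436],
       [ 0.        ,  0.        ,  0.        ,  1.        ]])}
top {'fx': 574.0987896362847, 'fy': 574.0987896362847, 'cx': 312.1271138247757, 'cy': 234.901936685044, 'view': array([[-2.51487918e-02, -9.99681669e-01, -2.02460083e-03,
        -4.02997857e-02],
       [ 9.96066781e-01, -2.52298725e-02,  8.49377513e-02,
        -6.14802199e-01],
       [-8.49617934e-02,  1.19444185e-04,  9.96384203e-01,
        -7.82402397e-01],
       [ 0.00000000e+00,  0.00000000e+00,  0.00000000e+00,
         1.00000000e+00]])}
[ 0.25944322 -0.62272643  0.24472453] [ 1.79916541e+02 -6.81674137e-03 -1.57386993e+02] 0.08757030416979633 0.1
```

View pics/scene0.png

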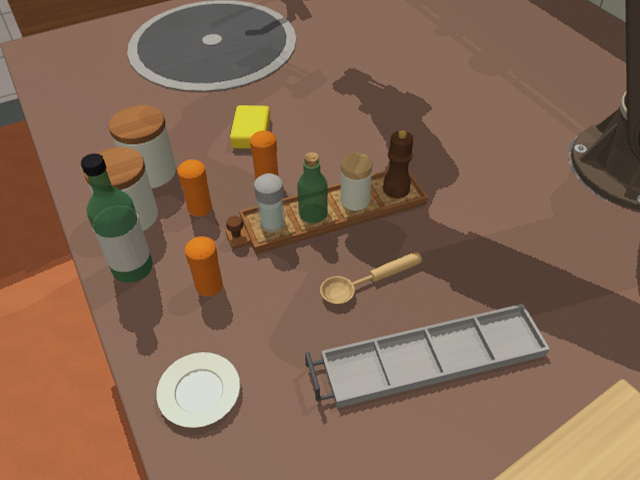

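View pics/top0.png

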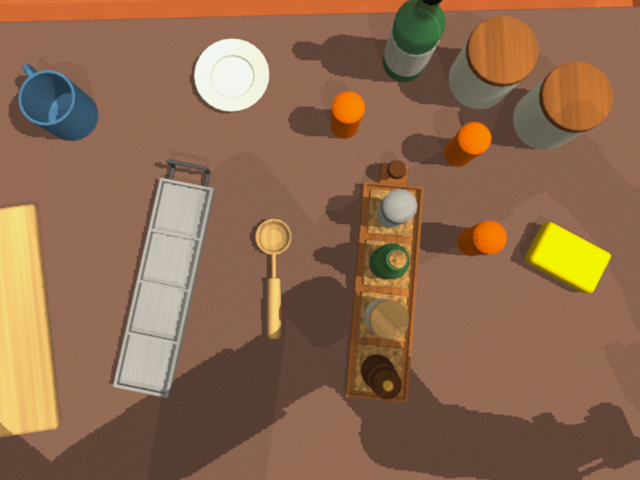

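Run:
```python
import cv2
s=cv2.imread("pics/scene0.png");t=cv2.imread("pics/top0.png")
def c(im,x,y,w,h,k,n): cv2.imwrite(n,cv2.resize(im[y:y+h,x:x+w],None,fx=k,fy=k,interpolation=cv2.INTER_CUBIC))
c(s,220,120,220,130,3.6,"pics/a.png")
c(s,300,300,260,110,3,"pics/b.png")
c(t,340,150,100,260,2.3,"pics/c1.png");c(t,105,150,120,260,2.3,"pics/c2.png")
import numpy as np
cv2.imwrite("pics/c.png",np.hstack([cv2.imread("pics/c1.png"),cv2.imread("pics/c2.png")]))
```

```text
(no output)
```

View pics/a.png

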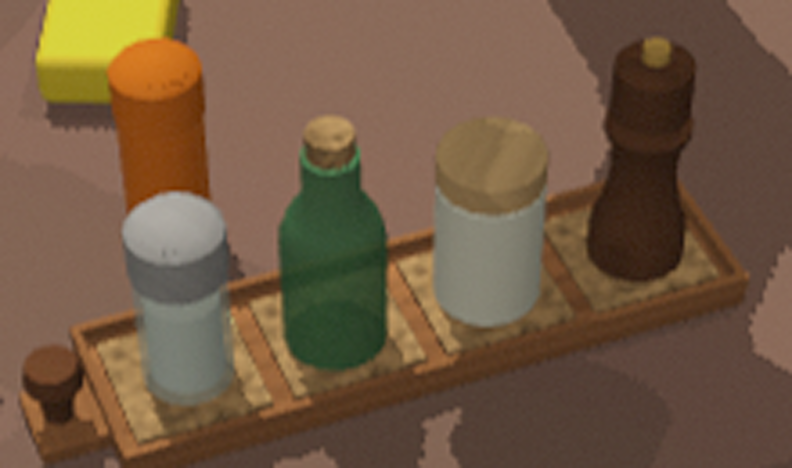

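View pics/b.png

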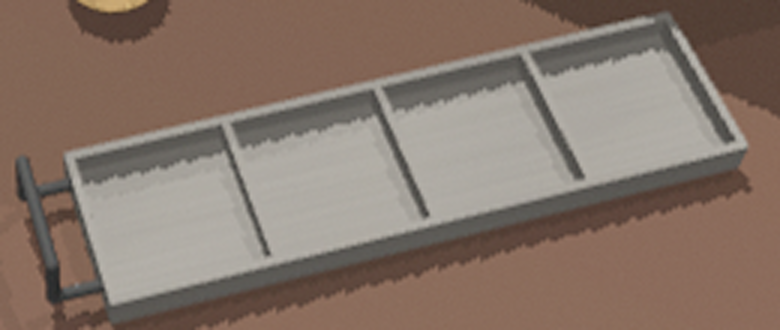

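View pics/c.png

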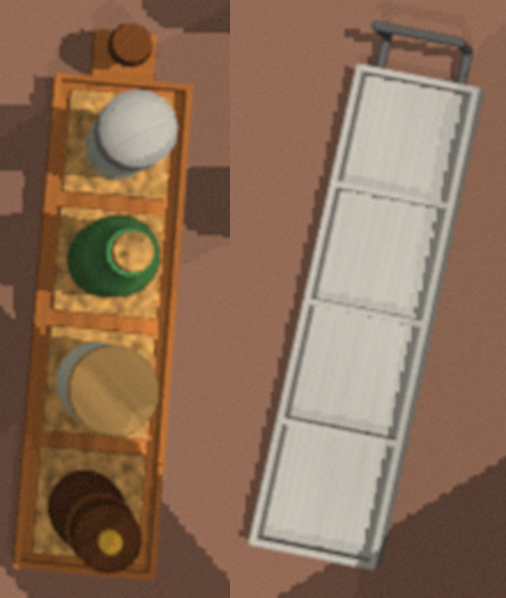

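```bash
cat > h.py <<'E'
import numpy as np, cv2
from plant import r
def P(n):
    i=r.camera_info(n); V=np.diag([1,-1,-1])@i['view'][:3]
    return np.array([[i['fx'],0,i['cx']],[0,i['fy'],i['cy']],[0,0,1]])@V
def tri(a,b):
    X=cv2.triangulatePoints(P('scene'),P('top'),np.float64(a).reshape(2,1),np.float64(b).reshape(2,1)).ravel(); return X[:3]/X[3]
def proj(n,X):
    p=P(n)@np.append(X,1); return p[:2]/p[2]
def onz(n,uv,z):
    p=P(n); M=np.c_[p[:,0],p[:,1],p[:,2]*z+p[:,3]]; q=np.linalg.solve(M,[*uv,1]); return q[:2]/q[2]
E
python3 - <<'E'
from h import *
A=lambda x,y:(220+x/3.6,120+y/3.6); B=lambda x,y:(300+x/3,300+y/3)
C=lambda x,y:(340+x/2.3,150+y/2.3); D=lambda x,y:(105+(x-230)/2.3,150+y/2.3)
o=np.array
R=[tri(B(*a),D(*b)) for a,b in [((110,307),(357,66)),((65,153),(480,90)),((668,15),(375,568)),((747,148),(250,545))]]
T=[tri(A(*a),C(*b)) for a,b in [((130,460),(55,73)),((74,328),(193,86)),((685,185),(155,578)),((745,280),(14,570))]]
for n,q in(('rack',R),('tray',T)):
    q=o(q); c=q.mean(0); d=(q[0]+q[1]-q[2]-q[3])[:2]; L=np.linalg.norm(d)/2; w=np.linalg.norm((q[0]+q[3]-q[1]-q[2])[:2])/2;d/=np.linalg.norm(d)
    print(n,q.round(4).tolist(),'c',c.round(4),'L',L.round(4),w.round(4),'yaw',np.degrees(np.arctan2(d[1],d[0])).round(2))
    for k in(111,37,-37,-111): print(k,(c[:2]+d*k/1000).round(4))
for n,a,b in[('cruet',(331,128),(132,250)),('jar',(492,150),(114,390)),('mill',(657,45),(110,541)),('shaker',(177,236),(138,130))]: 
    X=tri(A(*a),C(*b)); print(n,X.round(4), 'repr',np.abs(proj('top',X)-C(*b)).round(1))
E
```

```text
rack [[0.7018, 0.1598, 0.0172], [0.684, 0.0834, 0.0177], [0.3932, 0.1504, 0.016], [0.4096, 0.2255, 0.0165]] c [0.5471 0.1548 0.0168] L 0.2989 0.0776 yaw -12.83
111 [0.6554 0.1302]
37 [0.5832 0.1466]
-37 [0.5111 0.163 ]
-111 [0.4389 0.1794]
tray [[0.688, -0.1314, 0.0168], [0.6779, -0.2174, 0.0166], [0.3715, -0.1817, 0.0009], [0.3868, -0.0985, 0.0139]] c [ 0.5311 -0.1573  0.0121] L 0.3058 0.0855 yaw -6.44
111 [ 0.6414 -0.1697]
37 [ 0.5678 -0.1614]
-37 [ 0.4943 -0.1531]
-111 [ 0.4208 -0.1448]
cruet [ 0.5724 -0.158   0.1369] repr [0.1 0.2]
jar [ 0.4975 -0.151   0.0992] repr [0. 0.]
mill [ 0.4224 -0.1414  0.1347] repr [0. 0.]
shaker [ 0.6409 -0.1697  0.0968] repr [0.2 0.4]
```

>>> {"op": "jog_arm", "data": {"deltas": [[[1,2.4,2.8,0,-0.14],[1,2.4,2.8,0,-0.14],[1,2.4,2.8,0,-0.14],[1,2.4,2.8,0,-0.14],[1,2.4,2.8,0,0],[1,2.4,2.8,0,0],[1,2.4,2.8,0,0],[1,2.4,2.8,0,0]]], "force": 15}}

```text
time_s: 1.1
tcp_pos: [0.4521, -0.398, 0.2452]
eef_rot: [180.0, -0.0, 170.5]
contact_force: [0.8, -0.1, -0.3]
gripper_width: 0.0876
gripper_force: 0.0
```

>>> {"op": "jog_arm", "data": {"deltas": [[[1,2.4,2.8,0,0],[1,2.4,2.8,0,0],[1,2.4,2.8,0,0],[1,2.4,2.8,0,0],[1,2.4,2.8,0,0],[1,2.4,2.8,0,0],[1,2.4,2.8,0,0],[1,0,0,0,0]]]}}

```text
time_s: 2.1
tcp_pos: [0.6207, -0.2011, 0.2446]
eef_rot: [180.0, -0.1, 170.7]
contact_force: [0.1, -1.2, 0.0]
gripper_width: 0.088
gripper_force: 0.0
```

>>> {"op": "jog_arm", "data": {"deltas": [[[1,1.0,1.5,0,0],[1,1.0,1.6,0,0],[1,0,0,-2,0],[1,0,0,-3,0],[1,0,0,-3,0],[1,0,0,-2,0],[1,0,0,0,0],[1,0,0,0,0]]]}}

```text
time_s: 3.1
tcp_pos: [0.6403, -0.172, 0.1466]
eef_rot: [-180.0, 0.1, 170.5]
contact_force: [0.7, 0.2, -0.3]
gripper_width: 0.0877
gripper_force: 0.0
```

Run:
```python
from h import *
s=r.get_state();print(s['tcp_pos'])
im=r.capture('scene');a=cv2.resize(im[90:260,200:420],None,fx=3,fy=3,interpolation=cv2.INTER_CUBIC);cv2.imwrite('pics/g1.png',a)
```

```text
[ 0.64028912 -0.17201356  0.14659105]
```

View pics/g1.png

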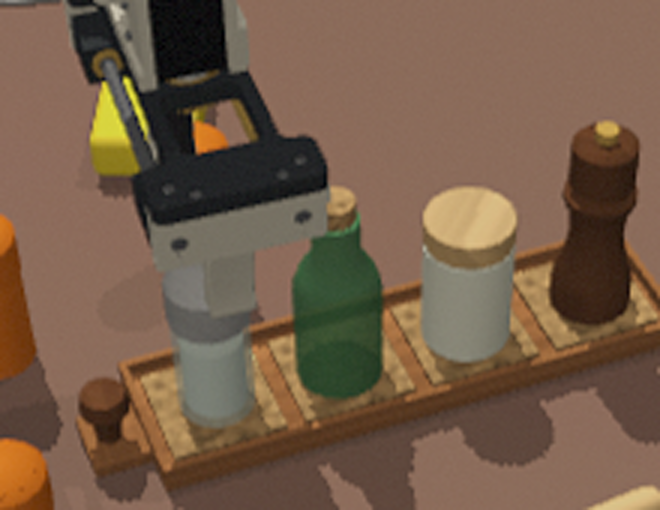

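>>> {"op": "jog_arm", "data": {"deltas": [[[1,0,0.2,-2,0],[1,0,0,-2,0],[1,0,0,-1.6,0],[1,0,0,0,0],[0,0,0,0,0],[-0.2,0,0,0,0],[-0.5,0,0,0,0],[-1,0,0,0,0]]]}}

```text
time_s: 4.15
tcp_pos: [0.6397, -0.1701, 0.0899]
eef_rot: [180.0, 0.0, 170.5]
contact_force: [0.4, 0.3, -0.3]
gripper_width: 0.0528
gripper_force: 0.0
```

>>> {"op": "jog_arm", "data": {"deltas": [[[-1,0,0,0,0],[-1,0,0,0,0],[-1,0,0,0,0],[-1,0,0,0,0]]]}}

```text
time_s: 4.65
tcp_pos: [0.6396, -0.1701, 0.0896]
eef_rot: [-180.0, 0.0, 170.5]
contact_force: [-0.3, -0.2, 1.0]
gripper_width: 0.0434
gripper_force: 15.0
```

>>> {"op": "jog_arm", "data": {"deltas": [[[-1,0,0,0.5,0],[-1,0,0,1.5,0],[-1,0,0,3,0],[-1,0,0,3.5,0],[-1,0,0,3.5,0],[-1,0,0,2.5,0],[-1,0,0,1,0],[-1,-0.6,1.0,0,0]]]}}

```text
time_s: 5.65
tcp_pos: [0.6335, -0.1601, 0.2448]
eef_rot: [180.0, 0.0, 170.5]
contact_force: [0.2, 0.5, -1.6]
gripper_width: 0.0434
gripper_force: 15.0
```

>>> {"op": "jog_arm", "data": {"deltas": [[[-1,-1.2,2.0,0,0],[-1,-1.6,3,0,0],[-1,-1.9,3.4,0,0],[-1,-1.9,3.4,0,0],[-1,-1.9,3.4,0,0],[-1,-1.9,3.4,0,0],[-1,-1.9,3.4,0,0],[-1,-1.9,3.4,0,0]]]}}

```text
time_s: 6.65
tcp_pos: [0.4896, 0.0949, 0.2432]
eef_rot: [-179.9, -0.1, 170.5]
contact_force: [0.5, 0.6, -1.2]
gripper_width: 0.0436
gripper_force: 15.0
```

>>> {"op": "jog_arm", "data": {"deltas": [[[-1,-1.9,3.4,0,0],[-1,-1.6,2.6,0,0],[-1,-1.2,1.6,0,0],[-1,-0.6,0.4,0,0],[-1,0,0,0,0],[-1,0,0,0,0]]]}}

```text
time_s: 7.4
tcp_pos: [0.4386, 0.1735, 0.2443]
eef_rot: [-180.0, -0.0, 170.5]
contact_force: [0.2, -0.5, -1.3]
gripper_width: 0.0433
gripper_force: 15.0
```

>>> {"op": "jog_arm", "data": {"deltas": [[[-1,0,0.6,-1,0],[-1,0,0,-3,0],[-1,0,0,-3.5,0],[-1,0,0,-3.5,0],[-1,0,0,-2.5,0],[-1,0,0,-1.5,0],[-1,0,0,-0.5,0],[-1,0,0,0,0]]]}}

```text
time_s: 8.4
tcp_pos: [0.4387, 0.1798, 0.0893]
eef_rot: [-180.0, -0.0, 170.5]
contact_force: [0.4, -0.5, -2.0]
gripper_width: 0.043
gripper_force: 15.0
```

>>> {"op": "jog_arm", "data": {"deltas": [[[-1,0,0,-0.3,0],[-1,0,0,-0.2,0],[-1,0,0,-0.1,0],[-1,0,0,-0.1,0]]]}}

```text
time_s: 8.9
tcp_pos: [0.4386, 0.18, 0.0827]
eef_rot: [180.0, 0.0, 170.5]
contact_force: [-0.2, -0.1, -1.3]
gripper_width: 0.043
gripper_force: 15.0
```

>>> {"op": "jog_arm", "data": {"deltas": [[[-1,0,0,-0.1,0],[-1,0,0,0,0]]]}}

```text
time_s: 9.15
tcp_pos: [0.4387, 0.18, 0.0816]
eef_rot: [180.0, 0.0, 170.5]
contact_force: [0.4, -0.2, -1.5]
gripper_width: 0.0432
gripper_force: 15.0
```

>>> {"op": "jog_arm", "data": {"deltas": [[[-1,0,0,-0.05,0],[-1,0,0,0,0]]]}}

```text
time_s: 9.4
tcp_pos: [0.4388, 0.18, 0.0816]
eef_rot: [180.0, 0.0, 170.5]
contact_force: [-1.4, -0.7, 5.6]
gripper_width: 0.0434
gripper_force: 15.0
```

>>> {"op": "jog_arm", "data": {"deltas": [[[-0.2,0,0,0,0],[0.2,0,0,0,0],[1,0,0,0,0],[1,0,0,0,0],[1,0,0,0,0],[1,0,0,1,0],[1,0,0,3,0],[1,0,0,3.5,0]]]}}

```text
time_s: 10.4
tcp_pos: [0.4384, 0.1797, 0.1572]
eef_rot: [-180.0, -0.0, 170.5]
contact_force: [-0.3, 0.4, 0.3]
gripper_width: 0.0878
gripper_force: 0.0
```

>>> {"op": "jog_arm", "data": {"deltas": [[[1,0,0,3.5,0],[1,0,0,3.3,0],[1,0.5,-1.2,2,0],[1,1.2,-3,0,0],[1,1.5,-3.8,0,0],[1,1.5,-3.8,0,0],[1,1.5,-3.8,0,0],[1,1.5,-3.8,0,0]]]}}

```text
time_s: 11.4
tcp_pos: [0.5159, -0.0154, 0.245]
eef_rot: [180.0, 0.0, 170.5]
contact_force: [-0.2, 1.1, 0.6]
gripper_width: 0.0874
gripper_force: 0.0
```

>>> {"op": "jog_arm", "data": {"deltas": [[[1,1.5,-3.8,0,0],[1,1.5,-3.8,0,0],[1,1.4,-3.6,0,0],[1,1.0,-2.6,0,0],[1,0.3,-0.6,0,0],[1,0,0,0,0],[1,0,0,0,0]]]}}

```text
time_s: 12.28
tcp_pos: [0.5723, -0.1573, 0.2444]
eef_rot: [180.0, 0.0, 170.6]
contact_force: [0.1, 0.6, -0.9]
gripper_width: 0.0876
gripper_force: 0.0
```

>>> {"op": "jog_arm", "data": {"deltas": [[[1,0,0,-1,0],[1,0,0,-3,0],[1,0,0,-3.5,0],[1,0,0,-3.5,0],[1,0,0,-2,0],[0.3,0,0,-0.5,0],[-0.1,0,0,0,0],[-0.3,0,0,0,0]]]}}

```text
time_s: 13.28
tcp_pos: [0.5732, -0.158, 0.1101]
eef_rot: [180.0, 0.1, 170.6]
contact_force: [0.6, -0.5, -0.8]
gripper_width: 0.0632
gripper_force: 0.0
```

>>> {"op": "jog_arm", "data": {"deltas": [[[-0.4,0,0,0,0],[-1,0,0,0,0],[-1,0,0,0,0],[-1,0,0,0,0],[-1,0,0,0,0]]], "force": 15}}

```text
time_s: 13.9
tcp_pos: [0.573, -0.1588, 0.1101]
eef_rot: [-179.9, 0.1, 170.6]
contact_force: [-1.5, -3.6, 5.3]
gripper_width: 0.034
gripper_force: 13.9
```

>>> {"op": "jog_arm", "data": {"deltas": [[[-1,0,0,0,0],[-1,0,0,0,0],[-1,0,0,0,0]]], "force": 20}}

```text
time_s: 14.28
tcp_pos: [0.573, -0.1589, 0.11]
eef_rot: [-179.9, 0.1, 170.6]
contact_force: [-0.9, -3.5, 4.6]
gripper_width: 0.0334
gripper_force: 18.0
```

Run:
```python
from h import *
im=r.capture('scene');a=cv2.resize(im[80:440,200:600],None,fx=1.6,fy=1.6,interpolation=cv2.INTER_CUBIC);cv2.imwrite('pics/g2.png',a)
```

```text
(no output)
```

View pics/g2.png

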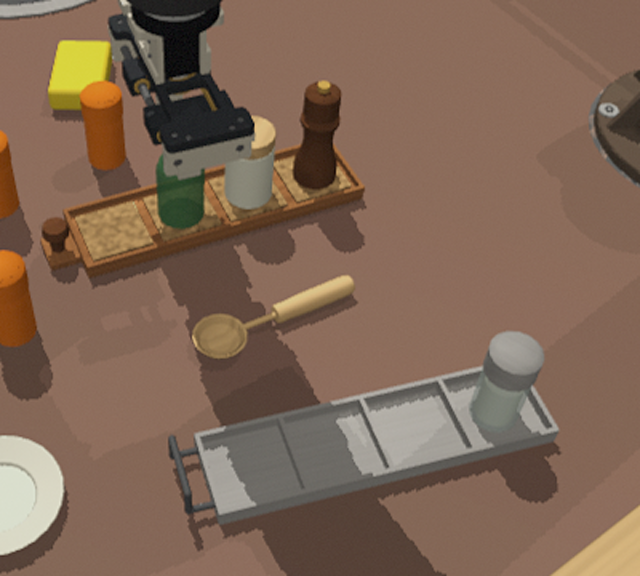

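>>> {"op": "jog_arm", "data": {"deltas": [[[0,0,0,0,0],[0,0,0,0,0],[0,0,0,0.9,0],[0,0,0,0,0],[-0.3,0,0,0,0],[-0.4,0,0,0,0],[-1,0,0,0,0],[-1,0,0,0,0]]], "force": 15}}

```text
time_s: 15.32
tcp_pos: [0.5724, -0.1581, 0.1178]
eef_rot: [-180.0, -0.0, 170.5]
contact_force: [-0.2, -1.2, -0.3]
gripper_width: 0.0255
gripper_force: 15.1
```

>>> {"op": "jog_arm", "data": {"deltas": [[[-1,0,0,0,0],[-1,0,0,0,0],[-1,0,0,0,0]]], "force": 20}}

```text
time_s: 15.7
tcp_pos: [0.5725, -0.158, 0.1179]
eef_rot: [180.0, -0.0, 170.5]
contact_force: [-1.1, -0.9, -1.8]
gripper_width: 0.0257
gripper_force: 20.1
```

>>> {"op": "jog_arm", "data": {"deltas": [[[-1,0,0,0.5,0],[-1,0,0,1.5,0],[-1,0,0,3,0],[-1,0,0,3.5,0],[-1,0,0,3,0],[-1,0,0,1.5,0],[-1,0,0,0.5,0],[-1,-0.2,1,0,0]]]}}

```text
time_s: 16.7
tcp_pos: [0.5702, -0.148, 0.2523]
eef_rot: [180.0, -0.1, 170.5]
contact_force: [0.2, 0.4, -3.5]
gripper_width: 0.0252
gripper_force: 20.1
```

>>> {"op": "jog_arm", "data": {"deltas": [[[-1,-0.4,2,0,0],[-1,-0.6,3,0,0],[-1,-0.6,3.2,0,0],[-1,-0.6,3.2,0,0],[-1,-0.6,3.2,0,0],[-1,-0.6,3.2,0,0],[-1,-0.6,3.2,0,0],[-1,-0.6,3.2,0,0]]]}}

```text
time_s: 17.7
tcp_pos: [0.5232, 0.0959, 0.2522]
eef_rot: [-180.0, -0.1, 170.6]
contact_force: [1.4, 0.4, -2.8]
gripper_width: 0.0255
gripper_force: 20.1
```

>>> {"op": "jog_arm", "data": {"deltas": [[[-1,-0.5,2.8,0,0],[-1,-0.4,2,0,0],[-1,-0.3,1.4,0,0],[-1,-0.1,0.7,0,0],[-1,0,0,0,0],[-1,0,0,0,0]]]}}

```text
time_s: 18.45
tcp_pos: [0.5117, 0.1624, 0.253]
eef_rot: [-180.0, -0.0, 170.5]
contact_force: [0.3, 0.2, -2.3]
gripper_width: 0.0257
gripper_force: 20.1
```

>>> {"op": "jog_arm", "data": {"deltas": [[[-1,-0.1,0.1,-1,0],[-1,0,0,-3,0],[-1,0,0,-3.5,0],[-1,0,0,-3,0],[-1,0,0,-2,0],[-1,0,0,-1,0],[-1,0,0,-0.3,0],[-1,0,0,0,0]]]}}

```text
time_s: 19.45
tcp_pos: [0.5109, 0.164, 0.1155]
eef_rot: [180.0, 0.0, 170.5]
contact_force: [-1.2, -0.0, -2.1]
gripper_width: 0.0254
gripper_force: 20.1
```

>>> {"op": "jog_arm", "data": {"deltas": [[[-1,0,0,-0.2,0],[-1,0,0,0,0]]]}}

```text
time_s: 19.7
tcp_pos: [0.5107, 0.1641, 0.1134]
eef_rot: [180.0, 0.0, 170.5]
contact_force: [-0.9, -0.1, -3.9]
gripper_width: 0.0253
gripper_force: 20.1
```

>>> {"op": "jog_arm", "data": {"deltas": [[[-1,0,0,-0.15,0],[-1,0,0,-0.1,0],[-1,0,0,0,0]]]}}

```text
time_s: 20.08
tcp_pos: [0.5105, 0.1639, 0.1105]
eef_rot: [-180.0, -0.0, 170.5]
contact_force: [-0.2, -0.4, -2.2]
gripper_width: 0.0256
gripper_force: 20.1
```

>>> {"op": "jog_arm", "data": {"deltas": [[[-1,0,0,-0.1,0],[-1,0,0,0,0]]]}}

```text
time_s: 20.32
tcp_pos: [0.5108, 0.1639, 0.1098]
eef_rot: [180.0, 0.0, 170.5]
contact_force: [-0.3, -1.2, 1.0]
gripper_width: 0.0254
gripper_force: 20.1
```

>>> {"op": "jog_arm", "data": {"deltas": [[[-0.3,0,0,0,0],[0.1,0,0,0,0],[1,0,0,0,0],[1,0,0,0,0],[1,0,0,0,0],[1,0,0,0.5,0],[1,0,0,2,0],[1,0,0,3.5,0]]]}}

```text
time_s: 21.32
tcp_pos: [0.5099, 0.1635, 0.1695]
eef_rot: [-179.9, -0.1, 170.5]
contact_force: [1.0, 0.6, 1.6]
gripper_width: 0.0869
gripper_force: 0.0
```

>>> {"op": "jog_arm", "data": {"deltas": [[[1,0,0,3.5,0],[1,0,0,3,0],[1,0,-1,1.5,0],[1,0,-2.5,0,0],[1,-0.1,-3.5,0,0],[1,-0.2,-3.8,0,0],[1,-0.2,-3.8,0,0],[1,-0.2,-3.8,0,0]]]}}

```text
time_s: 22.32
tcp_pos: [0.5028, -0.0218, 0.249]
eef_rot: [-180.0, -0.1, 170.5]
contact_force: [0.9, 0.7, 0.1]
gripper_width: 0.0877
gripper_force: 0.0
```

>>> {"op": "jog_arm", "data": {"deltas": [[[1,-0.2,-3.8,0,0],[1,-0.2,-3.8,0,0],[1,-0.2,-3.0,0,0],[1,-0.1,-1.8,0,0],[1,-0.1,-0.7,0,0],[1,0,0,0,0],[1,0,0,0,0]]]}}

```text
time_s: 23.2
tcp_pos: [0.4957, -0.1504, 0.2495]
eef_rot: [180.0, 0.0, 170.6]
contact_force: [0.1, 0.4, -0.1]
gripper_width: 0.0879
gripper_force: 0.0
```

>>> {"op": "jog_arm", "data": {"deltas": [[[1,0.1,0,-1,0],[1,0,0,-3,0],[1,0,0,-3.5,0],[1,0,0,-3.5,0],[1,0,0,-3,0],[1,0,0,-2,0],[1,0,0,-0.5,0],[0.5,0,0,0,0]]]}}

```text
time_s: 24.2
tcp_pos: [0.4967, -0.1508, 0.0845]
eef_rot: [-180.0, -0.0, 170.6]
contact_force: [-0.2, 0.0, -0.0]
gripper_width: 0.0821
gripper_force: 0.0
```

>>> {"op": "jog_arm", "data": {"deltas": [[[0.3,0,0,0,0],[0.2,0,0,0,0],[-1,0,0,0,0],[-1,0,0,0,0],[-1,0,0,0,0],[-1,0,0,0,0]]], "force": 20}}

```text
time_s: 24.95
tcp_pos: [0.4969, -0.1512, 0.0849]
eef_rot: [-180.0, 0.0, 170.5]
contact_force: [-0.2, -1.7, 6.1]
gripper_width: 0.0497
gripper_force: 19.9
```

>>> {"op": "jog_arm", "data": {"deltas": [[[-1,0,0,0.5,0],[-1,0,0,1.5,0],[-1,0,0,3,0],[-1,0,0,3.5,0],[-1,0,0,3.5,0],[-1,0,0,3,0],[-1,0,0,1.5,0],[-1,0.3,1,0.5,0]]]}}

```text
time_s: 25.95
tcp_pos: [0.4995, -0.1409, 0.2552]
eef_rot: [180.0, 0.0, 170.5]
contact_force: [0.2, -0.1, -2.4]
gripper_width: 0.0494
gripper_force: 19.9
```

>>> {"op": "jog_arm", "data": {"deltas": [[[-1,0.6,2,0,0],[-1,0.8,2.8,0,0],[-1,0.9,3.1,0,0],[-1,0.9,3.1,0,0],[-1,0.9,3.1,0,0],[-1,0.9,3.1,0,0],[-1,0.9,3.1,0,0],[-1,0.9,3.1,0,0]]]}}

```text
time_s: 26.95
tcp_pos: [0.567, 0.0945, 0.2529]
eef_rot: [-179.9, -0.1, 170.5]
contact_force: [-0.1, -0.2, -2.3]
gripper_width: 0.0498
gripper_force: 19.9
```

>>> {"op": "jog_arm", "data": {"deltas": [[[-1,0.7,2.6,0,0],[-1,0.5,1.8,0,0],[-1,0.2,0.8,0,0],[-1,0,0,0,0],[-1,0,0,0,0]]]}}

```text
time_s: 27.58
tcp_pos: [0.5814, 0.1442, 0.2547]
eef_rot: [-180.0, -0.0, 170.5]
contact_force: [0.5, 0.1, -2.8]
gripper_width: 0.0501
gripper_force: 19.9
```

>>> {"op": "jog_arm", "data": {"deltas": [[[-1,0.2,0.2,-1,0],[-1,0,0,-3,0],[-1,0,0,-3.7,0],[-1,0,0,-3.7,0],[-1,0,0,-3,0],[-1,0,0,-2,0],[-1,0,0,-0.7,0],[-1,0,0,0,0]]]}}

```text
time_s: 28.58
tcp_pos: [0.5836, 0.1466, 0.0834]
eef_rot: [-180.0, -0.0, 170.5]
contact_force: [-0.2, 0.4, -1.9]
gripper_width: 0.0497
gripper_force: 19.9
```

>>> {"op": "jog_arm", "data": {"deltas": [[[-1,0,0,-0.3,0],[-1,0,0,-0.1,0],[-1,0,0,-0.1,0],[-1,0,0,0,0]]]}}

```text
time_s: 29.08
tcp_pos: [0.5836, 0.147, 0.0787]
eef_rot: [180.0, 0.0, 170.5]
contact_force: [0.3, 0.1, -2.7]
gripper_width: 0.0498
gripper_force: 19.9
```

>>> {"op": "jog_arm", "data": {"deltas": [[[-1,0,0,-0.1,0],[-1,0,0,-0.1,0],[-1,0,0,0,0]]]}}

```text
time_s: 29.45
tcp_pos: [0.5839, 0.1469, 0.077]
eef_rot: [180.0, 0.0, 170.5]
contact_force: [0.1, -1.8, 2.8]
gripper_width: 0.0499
gripper_force: 19.9
```

>>> {"op": "jog_arm", "data": {"deltas": [[[-1,0,0,-0.05,0],[-1,0,0,0,0]]]}}

```text
time_s: 29.7
tcp_pos: [0.584, 0.1469, 0.0769]
eef_rot: [180.0, 0.1, 170.6]
contact_force: [-1.5, -2.0, 6.6]
gripper_width: 0.0499
gripper_force: 20.0
```

>>> {"op": "jog_arm", "data": {"deltas": [[[0.3,0,0,0,0],[0.5,0,0,0,0],[1,0,0,0,0],[1,0,0,0,0],[1,0,0,1,0],[1,0,0,3,0],[1,0,0,3.7,0],[1,0,0,3.7,0]]]}}

```text
time_s: 30.7
tcp_pos: [0.5836, 0.1469, 0.1919]
eef_rot: [180.0, 0.0, 170.5]
contact_force: [1.1, 0.3, -0.2]
gripper_width: 0.088
gripper_force: 0.0
```

>>> {"op": "jog_arm", "data": {"deltas": [[[1,0,0,3,0],[1,0,0,2,0],[1,-0.5,-0.9,0.8,0],[1,-1.3,-2.3,0,0],[1,-1.8,-3.2,0,0],[1,-1.8,-3.2,0,0],[1,-1.8,-3.2,0,0],[1,-1.8,-3.2,0,0]]]}}

```text
time_s: 31.7
tcp_pos: [0.4921, -0.0145, 0.2477]
eef_rot: [-180.0, -0.0, 170.5]
contact_force: [0.5, -0.4, -0.1]
gripper_width: 0.0878
gripper_force: 0.0
```

>>> {"op": "jog_arm", "data": {"deltas": [[[1,-1.8,-3.2,0,0],[1,-1.8,-3.2,0,0],[1,-1.6,-2.9,0,0],[1,-1.3,-2.3,0,0],[1,-0.6,-1.2,0,0],[1,0,0,0,0],[1,0,0,0,0]]]}}

```text
time_s: 32.58
tcp_pos: [0.4228, -0.1408, 0.248]
eef_rot: [180.0, -0.0, 170.5]
contact_force: [-0.4, -0.4, -0.2]
gripper_width: 0.0875
gripper_force: 0.0
```

>>> {"op": "jog_arm", "data": {"deltas": [[[1,0,0,-1,0],[1,0,0,-3,0],[1,0,0,-3.5,0],[1,0,0,-3,0],[1,0,0,-1.9,0],[0.6,0,0,-0.5,0],[0.2,0,0,0,0],[0,0,0,0,0]]]}}

```text
time_s: 33.58
tcp_pos: [0.4232, -0.1409, 0.1197]
eef_rot: [180.0, 0.1, 170.6]
contact_force: [-0.3, -0.2, 0.2]
gripper_width: 0.0632
gripper_force: 0.0
```

>>> {"op": "jog_arm", "data": {"deltas": [[[-0.1,0,0,0,0],[-1,0,0,0,0],[-1,0,0,0,0],[-1,0,0,0,0],[-1,0,0,0,0]]], "force": 20}}

```text
time_s: 34.2
tcp_pos: [0.4228, -0.1411, 0.1192]
eef_rot: [-180.0, 0.0, 170.5]
contact_force: [-0.2, 0.2, 1.7]
gripper_width: 0.0351
gripper_force: 19.9
```

>>> {"op": "jog_arm", "data": {"deltas": [[[-1,0,0,0.5,0],[-1,0,0,1.5,0],[-1,0,0,3,0],[-1,0,0,3.5,0],[-1,0,0,3.2,0],[-1,0,0,1.8,0],[-1,0,0,0.5,0],[-1,0.7,0.8,0,0]]]}}

```text
time_s: 35.2
tcp_pos: [0.4293, -0.133, 0.2587]
eef_rot: [180.0, -0.0, 170.5]
contact_force: [-0.2, -0.9, -1.3]
gripper_width: 0.0356
gripper_force: 19.9
```

>>> {"op": "jog_arm", "data": {"deltas": [[[-1,1.5,1.8,0,0],[-1,2.2,2.6,0,0],[-1,2.4,2.8,0,0],[-1,2.4,2.8,0,0],[-1,2.4,2.8,0,0],[-1,2.4,2.8,0,0],[-1,2.4,2.8,0,0],[-1,2.4,2.8,0,0]]]}}

```text
time_s: 36.2
tcp_pos: [0.6114, 0.0814, 0.2574]
eef_rot: [-179.9, -0.1, 170.6]
contact_force: [0.9, 0.5, -1.0]
gripper_width: 0.0354
gripper_force: 19.9
```

>>> {"op": "jog_arm", "data": {"deltas": [[[-1,2.0,2.3,0,0],[-1,1.5,1.7,0,0],[-1,0.7,0.8,0,0],[-1,0,0,0,0],[-1,0,0,0,0]]]}}

```text
time_s: 36.83
tcp_pos: [0.6521, 0.1267, 0.2588]
eef_rot: [-180.0, -0.0, 170.5]
contact_force: [-0.3, -0.9, -1.3]
gripper_width: 0.0355
gripper_force: 19.9
```

>>> {"op": "jog_arm", "data": {"deltas": [[[-1,0.3,0.3,-1,0],[-1,0,0,-3,0],[-1,0,0,-3.5,0],[-1,0,0,-3,0],[-1,0,0,-2,0],[-1,0,0,-1.3,0],[-1,0,0,-0.4,0],[-1,0,0,0,0]]]}}

```text
time_s: 37.83
tcp_pos: [0.6558, 0.13, 0.1175]
eef_rot: [180.0, 0.0, 170.5]
contact_force: [0.1, -0.3, -1.0]
gripper_width: 0.0354
gripper_force: 19.9
```

>>> {"op": "jog_arm", "data": {"deltas": [[[-1,0,0,-0.2,0],[-1,0,0,-0.1,0],[-1,0,0,0,0]]]}}

```text
time_s: 38.2
tcp_pos: [0.6556, 0.13, 0.1143]
eef_rot: [180.0, 0.0, 170.5]
contact_force: [0.5, 0.2, -1.7]
gripper_width: 0.0353
gripper_force: 19.9
```

>>> {"op": "jog_arm", "data": {"deltas": [[[-1,0,0,-0.1,0],[-1,0,0,-0.1,0],[-1,0,0,0,0]]]}}

```text
time_s: 38.58
tcp_pos: [0.6555, 0.1299, 0.1119]
eef_rot: [-180.0, -0.0, 170.5]
contact_force: [-0.5, 0.3, -1.2]
gripper_width: 0.0349
gripper_force: 19.9
```

>>> {"op": "jog_arm", "data": {"deltas": [[[-1,0,0,-0.1,0],[-1,0,0,0,0]]]}}

```text
time_s: 38.83
tcp_pos: [0.6558, 0.1299, 0.1113]
eef_rot: [180.0, 0.0, 170.5]
contact_force: [-0.7, -0.8, 1.1]
gripper_width: 0.0353
gripper_force: 19.9
```

Contact; release and withdraw.

>>> {"op": "jog_arm", "data": {"deltas": [[[0,0,0,0,0],[0.4,0,0,0,0],[1,0,0,0,0],[1,0,0,0,0],[1,0,0,0.5,0],[1,0,0,2,0],[1,0,0,3.5,0],[1,0,0,3.5,0]]]}}

```text
time_s: 39.83
tcp_pos: [0.6555, 0.1299, 0.2073]
eef_rot: [-180.0, -0.0, 170.5]
contact_force: [0.6, 0.5, 0.0]
gripper_width: 0.0873
gripper_force: 0.0
```

>>> {"op": "jog_arm", "data": {"deltas": [[[1,0,0,3,0],[1,0,0,1.5,0],[1,-0.5,-2,0,0],[1,-0.5,-3,0,0],[1,-0.5,-3,0,0],[1,-0.5,-3,0,0],[1,-0.5,-2,0,0],[1,0,0,0,0]]]}}

```text
time_s: 40.83
tcp_pos: [0.6298, -0.0017, 0.2505]
eef_rot: [-180.0, -0.1, 170.4]
contact_force: [-0.3, -0.6, 0.5]
gripper_width: 0.0876
gripper_force: 0.0
```

Run:
```python
from h import *
im=r.capture('scene');t=r.capture('top')
a=cv2.resize(im[230:430,280:560],None,fx=1.8,fy=1.8);b=cv2.resize(t[150:410,90:240],(208,360))
cv2.imwrite('pics/fin.png',np.hstack([a,b]))
```

```text
(no output)
```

View pics/fin.png

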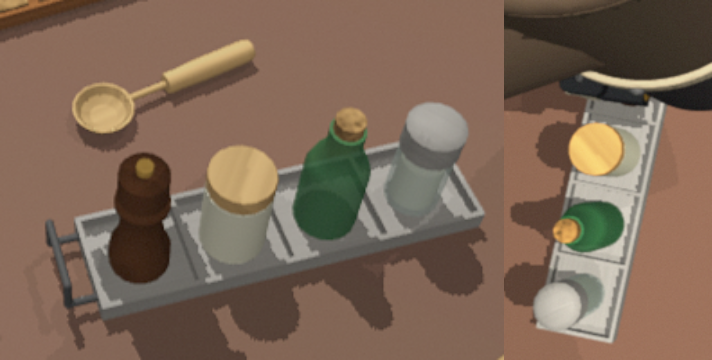

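Run:
```python
from h import *
for n,x,y,h in[('cruet',.5108,.1639,.126),('jar',.584,.147,.090),('mill',.6556,.13,.126),('shaker',.4388,.18,.102)]:
    p=(proj('scene',[x,y,h])-[280,230])*1.8; q=(proj('scene',[x,y,.006])-[280,230])*1.8; t=(proj('top',[x,y,h])-[90,150])*np.array([208/150,360/260])+[504,0]
    print(n,p.round(),q.round(),t.round())
```

```text
cruet [352. 121.] [324. 214.] [565. 230.]
jar [243. 174.] [232. 236.] [595. 149.]
mill [144. 167.] [138. 258.] [603.  67.]
shaker [442. 119.] [413. 192.] [555. 310.]
```

The picture shows mill, jar, cruet and shaker upright in order from the loop. Their tops are within a few pixels of where upright ones should project: the cork is at (350,120) against a predicted (352,121).

```bash
python3 -c "
from plant import r
print(r.close_job())"
```

```text
the job is handed in; nothing more can be done
None
```

The job is handed in: the four condiments stand upright in the steel rack in reverse order (mill next to the loop, then jar, cruet and shaker), finished at about 41 s of the 134 s allowed.

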